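Zero the dividing stand and index to the third click

ROBOT

A 6-joint arm with a two-finger parallel gripper is mounted at the origin on a cart in front of the work surface, level with it; the furniture and walls round the work are solid. World frame = base frame: x ahead of the robot, y to its left, z up, the work surface at z = 0. Lengths are in m, angles in degrees, forces in N, time in s.
With the tool pointing down it reaches from about 0.4 to 0.825 m from the base axis. Payload 7 kg.
Tool frame: the origin (TCP) lies midway between the tips of the shut fingers; the grasp point (between the pads) lies 19 mm behind it (ctrl.hold_point_z is the distance from the TCP to the grasp point, in m); z points along the fingers, y is the line along which they close (so a half turn about z gives the same grasp; the last joint's range is limited). The gripper opens to 88 mm and grips with 3 to 60 N. Pads are 19 mm wide; open, the fingers measure 130 mm over their backs; the gripper's body (78 mm by 193 mm) begins 47 mm behind the grasp point.
Start: joints at [-52.133, 20.546, 0.682, 0, -70.136, -16.507], TCP at [0.246, -0.629, 0.227] pointing down, gripper open.
Joint ranges: [-176.03, 176.03], [-82.01, 121.73], [-58.28, 71.71], [-173.87, 95.51], [-174.79, -0.11], [-173.66, 173.66]. Speed limits (degrees/s): [136.94, 136.94, 172.46, 180, 180, 180].

INTERFACE

Orientations are given as [roll, pitch, yaw] about the fixed x, y, z axes, in that order (R = Rz(yaw) Ry(pitch) Rx(roll)).
In Python, from plant import ctrl gives the robot as it stands.
- The arm moves only by the tool apply_moves, never from a script. Its argument "deltas" is a list of rows, each an object with "fingers": the finger opening in mm, from 0 to 87.6; "delta_pos": the shift along the tool's x, y, z in mm, a list of three; "angular": the turn, a rotation vector about the tool's x, y, z in degrees, a list of three. A call has 1 to 10 rows; each row is the pose to reach, as a shift and turn from the pose commanded when the call began, along the tool's axes at that moment; what a row does not reach only later rows make up. A row lasts 1/10 s, in which the tool goes at most 50 mm and 8.59 degrees, less where a joint would pass 70% of its speed; a pose out of reach is approached as far as the arm can. A call with a gripper value outside its range is refused whole. The fingers move at their own pace and stop on an object; the grip force is fixed at half the most. Time passes only in rows, so rows that repeat a pose let the fingers close. It gives the time, the measured TCP pose, the force, the opening and the grip force at its end, in the units of the state.
- ctrl.get_obs(): the state, without advancing time (a new reading comes with each control period).
- ctrl.snapshot(name): name is "scene" or "top" or "wrist"; returns the picture (420x560x3 uint8, red, green, blue); there is no depth.
- ctrl.camera_params(name): a dict with "fx", "fy", "cx", "cy" (pixels), "cam_to_world" (4x4, takes a point from camera to world coordinates); the wrist camera has in their place "mount" (4x4, takes a point from camera to tool coordinates, whose origin is the TCP and whose axes are the flange's). Camera axes: x right, y up, looking along -z (the intrinsics and any distortion apply to the point x, -y, -z); pixel columns grow to the right and rows downward; lengths in m; the calibration is good to about 2 mm. A picture is of the moment at which its call begins: read the wrist's pose just before it. camera_params takes no time and is no camera call.
- ctrl.close_job(): hands the job in; it is judged then, once.
The state is a dict: "clock": time; "joint_pos": joint angles; "qvel": joint speeds; "tau": joint torques, N m; "tool_pos": TCP position; "orientation": TCP orientation; "force": force on the tool from outside, world axes, zero at the start; "moment": the same for the moment, N m; "opening": finger opening in m; "gripper_force": force on a finger pad.
Only numpy, scipy, OpenCV 4.12 (cv2) and the standard library are available. Lean on these libraries where they do the work, as an engineer would, in place of code of your own. Each camera call takes 0.05 s, during which the arm holds its last target. There are 200 camera calls.

TASK

Set up the green dividing stand for the next flute: first turn the black offset knob until its pointer is on the red zero line. Then turn the red index knob clockwise, counting the clicks by feel, to its third stop without running past it, and finish still gripping the red knob there; leave the loose things beside the stand alone.

Things in the scene. Friction and masses are not known exactly. Their poses are not given: they have to be found in the camera images.
- stand: Fixed dividing stand: green gearbox 165 x 260 mm, top 40 mm above the bench, on a dark plate 185 x 280 mm. Origin on the bench under its middle; x to its back (away from the robot), y to its left, z up. Axis of the red index knob at x -35, y +85 mm (left front), of the black offset knob at x -35, y -85 mm (right front). A plunger block 54 mm high stands 47 to 73 mm behind the red knob's axis.
- offset_knob (a joint): Angle of the black offset knob (rad), positive clockwise seen from above; 0 = pointer on the red zero line. Smooth, light friction (0.03 N m), range -1.4 to 1.4, stays where it is left. Starts 0.4 to 1.1 clockwise of zero.
- offset_grip (a point): On the vertical axis of the black knob, 78 mm above the bench, middle of the height to grip; turns with the knob. The grip is an upright bar 46 mm long (along this point's x), 13 mm thick, top 92 mm above the bench, over a skirt 44 mm across with its top 54 mm above the bench. Red pointer and white top line are at the bar's +x end. Pinch the bar across its thickness from above.
- offset_zero (a point): Red zero line, on the white dial plate 37 mm from the axis of the black knob, in the direction of the stand's x (its back); 42 mm above the bench. Black graduation lines every 15 degrees.
- index_knob (a joint): Angle of the red index knob (rad), positive clockwise seen from above, range 0 to 2.05. Starts at 0.05 to 0.35 in a free run without clicks. A sprung ball then snaps over ridges (0.575, 0.905, 1.235, 1.565) into stops: first 0.74, second 1.07, third 1.40, fourth 1.73. Climbing a ridge takes up to about 0.25 N m; past its crest the ball pulls the knob on into the stop.
- index_grip (a point): On the vertical axis of the red knob, 78 mm above the bench, middle of the height to grip; turns with the knob. Same bar: 46 mm long (along this point's x), 13 mm thick, top 92 mm, over a skirt 44 mm across with its top 54 mm above the bench. White top line at the bar's +x end, which points to the back of the stand at joint value 0.
- glaze_jar: Bystander: glaze jar with a blue screw cap, 62 mm across, 82 mm tall, loose, left of the stand. Origin at the centre of its underside.
- wood_block: Bystander: orange-brown packing block 45 x 60 x 22 mm, loose, right of the stand. Origin at the centre of its underside.
- spare_part: Bystander: white turned part, 57 mm across, 100 mm tall, standing loose, right of the stand. Origin at the centre of its underside.
- scraper: Bystander: steel scraper with a wooden handle, 68 x 195 x 19 mm, lying loose, left of the stand. Origin at the centre of its underside.
- work_top (a point): Top of the white turned part (57 mm across) that stands on a small three-jaw table at x +52, y 0 mm of the stand, behind and between the knobs, 128 mm above the bench. It is geared 1:1 to the red knob and turns with it; it need not be touched.

How it is judged (in metres and radians):
On the way, in this order (a step that is already met when the one before it is completed fails the run):
1. the black pointer is on the zero line while the red knob has not yet clicked (value of joint offset_knob between -0.09 and 0.09 rad and value of joint index_knob below 0.56 rad), for 0.2 s.
2. the red knob is at its first stop (value of joint index_knob between 0.62 and 0.88 rad).
3. the red knob is at its third stop in the grip (value of joint index_knob between 1.3 and 1.5 rad and contact force between the fingers and index_knob above 3 N), for 0.2 s.
At the end, for the whole second after the job is handed in: The black pointer is within 0.09 rad (5 degrees) of the zero line, the red knob stands still within 0.10 rad of its third stop (1.40), and the fingers still grip it with more than 3 N (all of step 3 and value of joint offset_knob between -0.09 and 0.09 rad and velocity of joint index_knob between -0.05 and 0.05 rad/s); the arm keeps its last pose, push and grip.
It fails at once if the red knob has run over the ridge beyond the third stop (value of joint index_knob above 1.6 rad).
It fails at once if a loose thing beside the stand was moved by more than 3 cm (distance of any of glaze_jar, wood_block, spare_part, scraper from where it was at the start of the episode above 0.03 m).
It also fails if it takes over 58 s, if anything falls off the work surface, if the arm or the gripper's body presses on something with over 40 N, if the wrist force passes 120 N, or if a joint passes its speed limit or range.

## Working session

There is one attempt and no reset: what is moved stays moved. The work goes in short steps, Python scripts to look and compute and a tool call to move; the robot and the scene stay as the last step left them, time stands still between calls to the robot, and variables do not carry over. Pictures are saved under pics/ and viewed, at most 10 in all, crops included, and the job is handed in when it is done.

Besides the shell and the picture viewer there is one more tool, called after "Call:" as name(argument=value, ...), one argument or row to a line, values as JSON. apply_moves: Moves the arm, as the interface text tells. Its arguments: {"type":"object","properties":{"deltas":{"type":"array"}},"required":["deltas"]}

```bash
mkdir -p pics; ls; python3 - <<'E'
from plant import ctrl
import cv2,json
o=ctrl.get_obs();print(o)
for n in("top","scene"):
    cv2.imwrite(f"pics/{n}0.png",ctrl.snapshot(n)[:,:,::-1]);print(n,ctrl.camera_params(n))
print(ctrl.camera_params("wrist"),ctrl.hold_point_z)
E
```

```text
pics
{'clock': 0.0, 'joint_pos': array([-5.21324911e+01,  2.05905279e+01,  6.32694406e-01, -2.16977016e-02,
       -7.01364092e+01, -1.65056801e+01]), 'qvel': array([ 0.07500824,  0.02453936,  0.06670425, -0.02159974,  0.0031442 ,
        0.01566627]), 'tau': array([-6.37036428e-04, -5.82716954e+01,  2.93052721e+01,  6.99712291e+00,
        6.82882121e-03, -1.67053158e-04]), 'tool_pos': array([ 0.24565358, -0.62816646,  0.22561978]), 'orientation': array([ 1.79903845e+02, -7.22149313e-03, -1.58645554e+02]), 'force': array([-0.37593848,  0.07257806,  0.28579449]), 'moment': array([0.00402576, 0.04368016, 0.07669611]), 'gripper_force': 0.0, 'opening': 0.08754763556036853}
top {'fx': 531.3958531709296, 'fy': 531.3958531709296, 'cx': 279.0441903034893, 'cy': 204.5861615980304, 'cam_to_world': array([[-0.01863649,  0.98097822, -0.19322114,  0.16566773],
       [-0.99970269, -0.02132202, -0.01182833, -0.01806053],
       [-0.0157232 ,  0.19294325,  0.98108393,  1.71818291],
       [ 0.        ,  0.        ,  0.        ,  1.        ]])}
scene {'fx': 424.9320507672502, 'fy': 424.9320507672502, 'cx': 284.624288255108, 'cy': 210.26710957067428, 'cam_to_world': array([[-0.1903497 , -0.81074382,  0.5535896 ,  1.19186892],
       [ 0.98161874, -0.16513501,  0.09568215,  0.10396775],
       [ 0.01384332,  0.561627  ,  0.82727473,  1.15302421],
       [ 0.        ,  0.        ,  0.        ,  1.        ]])}
{'fx': 341.9921065198559, 'fy': 341.9921065198559, 'cx': 284.76230251788513, 'cy': 201.7940328813237, 'mount': array([[ 2.00222971e-04,  9.54458771e-01,  2.98342781e-01,
         8.20857183e-02],
       [ 9.99999840e-01, -3.34270152e-05, -5.64177321e-04,
        -2.72515192e-04],
       [-5.28511283e-04,  2.98342847e-01, -9.54458625e-01,
        -1.58300887e-01],
       [ 0.00000000e+00,  0.00000000e+00,  0.00000000e+00,
         1.00000000e+00]])} 0.0188
```

View pics/top0.png

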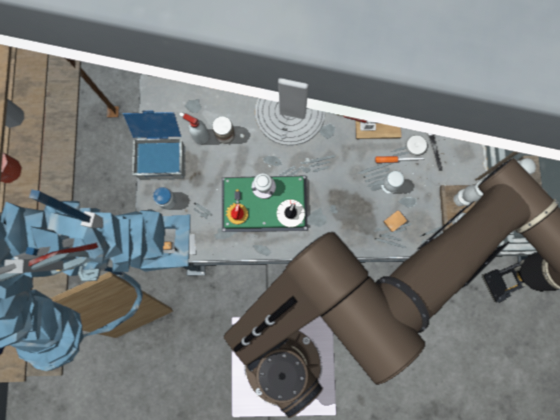

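View pics/scene0.png

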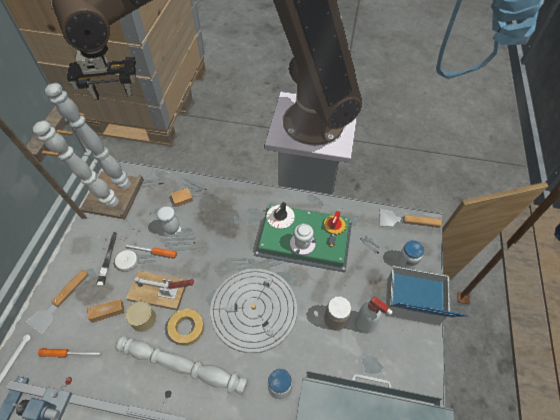

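Top view: green stand spans about (222–307, 177–230), red knob near (237,213), black knob near (291,212); jar at (163,196), white part (395,182), block (396,220). I'll measure the stand's pose from its green contour.

```bash
cat > h.py <<'E'
import numpy as np,cv2
from plant import ctrl
from scipy.spatial.transform import Rotation as R
def c2w(n,o=None):
    p=ctrl.camera_params(n)
    if n!="wrist": return p,p["cam_to_world"]
    T=np.eye(4);T[:3,:3]=R.from_euler("xyz",o["orientation"],degrees=True).as_matrix();T[:3,3]=o["tool_pos"]
    return p,T@p["mount"]
def ray(n,uv,z,o=None):
    p,T=c2w(n,o);uv=np.atleast_2d(uv).astype(float)
    d=np.c_[(uv[:,0]-p["cx"])/p["fx"],-(uv[:,1]-p["cy"])/p["fy"],-np.ones(len(uv))]@T[:3,:3].T
    return T[:3,3]+d*((z-T[2,3])/d[:,2])[:,None]
def proj(n,P,o=None):
    p,T=c2w(n,o);q=(np.atleast_2d(P)-T[:3,3])@T[:3,:3]
    return np.c_[p["cx"]-p["fx"]*q[:,0]/q[:,2],p["cy"]+p["fy"]*q[:,1]/q[:,2]]
def stand(n,img,o=None,roi=None):
    hsv=cv2.cvtColor(img,cv2.COLOR_RGB2HSV)
    m=cv2.inRange(hsv,(50,110,40),(85,255,255))
    m=cv2.morphologyEx(m,cv2.MORPH_CLOSE,np.ones((5,5)))
    c=max(cv2.findContours(m,0,1)[0],key=cv2.contourArea)
    w=ray(n,c[:,0],0.04,o)[:,:2]
    (cx,cy),(a,b),t=cv2.minAreaRect((w*1000).astype(np.float32))
    B=cv2.boxPoints(((cx,cy),(a,b),t))
    if a<b: t+=90 # long axis = stand y
    yaw=((t-90)+90)%180-90
    return cx/1000,cy/1000,(a,b),yaw
E
python3 - <<'E'
from h import *
for n in("top","scene"):
    im=cv2.imread(f"pics/{n}0.png")[:,:,::-1].copy();s=stand(n,im);print(n,s)
    c,q=np.cos(np.radians(s[3])),np.sin(np.radians(s[3]))
    for k in(85,-85):
        x,y=-.035,k/1000;print(s[0]+c*x-q*y,s[1]+q*x+c*y)
E
```

```text
top (0.5048794250488281, 0.05130297088623047, (253.09449768066406, 161.17852783203125), -1.2059860229492188)
0.47167616207389085 0.1370207830830963
0.46809819372081296 -0.03294156022407388
scene (0.5047110595703125, 0.00166754150390625, (46.69086837768555, 124.85559844970703), 26.23302459716797)
0.4357439779917952 0.062442056380967524
0.5108878792096722 -0.09004857975698671
```

Call:
apply_moves(
  deltas=[
    {"fingers": 87.6,"delta_pos": [-42,56.5,0],"angular": [0,0,-8]},
    {"fingers": 87.6,"delta_pos": [-70,94,0],"angular": [0,0,-16]},
    {"fingers": 87.6,"delta_pos": [-98,131,0],"angular": [0,0,-24]},
    {"fingers": 87.6,"delta_pos": [-126,168,0],"angular": [0,0,-32]},
    {"fingers": 87.6,"delta_pos": [-154,205,0],"angular": [0,0,-40]},
    {"fingers": 87.6,"delta_pos": [-182,245,0],"angular": [0,0,-48]},
    {"fingers": 87.6,"delta_pos": [-210,283,0],"angular": [0,0,-56]},
    {"fingers": 87.6,"delta_pos": [-238,321,0],"angular": [0,0,-64]},
    {"fingers": 87.6,"delta_pos": [-266,359,0],"angular": [0,0,-72]},
    {"fingers": 87.6,"delta_pos": [-294,397,0],"angular": [0,0,-80]},
  ],
)

```text
clock: 1.1
tool_pos: [0.3748, -0.1499, 0.2267]
orientation: [-180.0, 0.0, -78.3]
force: [1.3, 0.6, 0.3]
opening: 0.0877
gripper_force: 0.0
```

Call:
apply_moves(
  deltas=[
    {"fingers": 87.6,"delta_pos": [-18,-9,0],"angular": [0,0,-8]},
    {"fingers": 87.6,"delta_pos": [-37,-19,0],"angular": [0,0,-16]},
    {"fingers": 87.6,"delta_pos": [-55,-28,0],"angular": [0,0,-24]},
    {"fingers": 87.6,"delta_pos": [-74,-38,0],"angular": [0,0,-32]},
    {"fingers": 87.6,"delta_pos": [-92,-47,0],"angular": [0,0,-40]},
    {"fingers": 87.6,"delta_pos": [-111,-56,0],"angular": [0,0,-48]},
    {"fingers": 87.6,"delta_pos": [-129,-66,0],"angular": [0,0,-56]},
    {"fingers": 87.6,"delta_pos": [-148,-75,0],"angular": [0,0,-64]},
    {"fingers": 87.6,"delta_pos": [-185,-94,0],"angular": [0,0,-72]},
    {"fingers": 87.6,"delta_pos": [-185,-94,0],"angular": [0,0,-78]},
  ],
)

```text
clock: 2.1
tool_pos: [0.4318, 0.051, 0.2264]
orientation: [-180.0, -0.0, -0.2]
force: [-0.4, -1.1, -0.5]
opening: 0.0876
gripper_force: 0.0
```

```bash
python3 - <<'E'
from h import *
import pickle
o=ctrl.get_obs();im=ctrl.snapshot("wrist");cv2.imwrite("pics/w1.png",im[:,:,::-1]);pickle.dump(o,open("o1","wb"))
print(o["tool_pos"],o["orientation"],o["joint_pos"])
print(proj("wrist",[[.4681,-.0329,.092],[.4717,.137,.092]],o)); print(stand("wrist",im,o))
E
```

```text
[0.43184029 0.05099255 0.22644205] [-1.79987675e+02 -2.12707580e-02 -1.90156610e-01] [ 3.29085528e+01 -2.90011232e+00 -2.77944732e+01  1.42291582e-03
 -6.50810894e+01  5.69006937e+01]
[[382.18183096 148.40443345]
 [183.20619414 144.78492667]]
(0.5119749755859375, 0.049946426391601566, (255.20384216308594, 161.76705932617188), -0.13442230224609375)
```

View pics/w1.png

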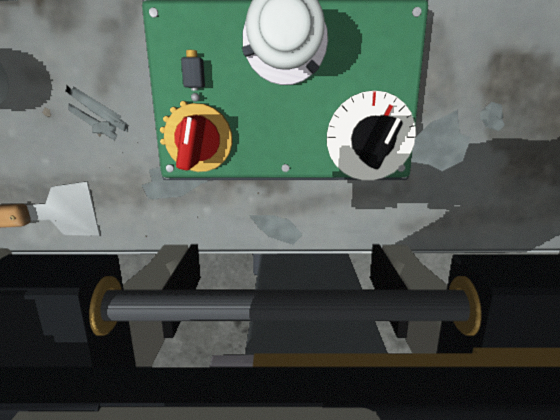

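Wrist view: stand's bottom corners at about (163,178) and (411,180); black knob's white line (385,140)→(400,118), red pointer (388,110), zero line (374,98); red knob's white line about (185,158)→(190,118). Measure these precisely.

```bash
python3 - <<'E'
from h import *
import pickle
o=pickle.load(open("o1","rb"));im=cv2.imread("pics/w1.png")[:,:,::-1].copy()
hsv=cv2.cvtColor(im,cv2.COLOR_RGB2HSV);g=cv2.inRange(hsv,(50,110,30),(85,255,255))
def fit(pts): 
    vx,vy,x,y=cv2.fitLine(pts[:,:2].astype(np.float32)*1000,cv2.DIST_HUBER,0,.01,.01).ravel();return np.array([vx,vy]),np.array([x,y])
r=range(20,160,3);L=[[np.where(g[v])[0].min()-.5,v] for v in r];Rr=[[np.where(g[v])[0].max()+.5,v] for v in r]
B=[[u,np.where(g[:,u])[0].max()+.5] for u in range(172,404,4)]
E=[fit(ray("wrist",np.array(p),.04,o)) for p in(L,Rr,B)]
yaws=[np.degrees(np.arctan2(*(d*np.sign(d[0]))[::-1])) for d,_ in E[:2]]+[np.degrees(np.arctan2(*(E[2][0]*np.sign(E[2][0][1]))[::-1]))-90]
print("yaw",yaws)
def inter(a,b):
    t=np.linalg.solve(np.c_[a[0],-b[0]],b[1]-a[1]);return a[1]+a[0]*t[0]
cl,cr=inter(E[0],E[2]),inter(E[1],E[2]);print(cl,cr,np.linalg.norm(cl-cr))
yv=(cl-cr)/np.linalg.norm(cl-cr);xv=np.array([yv[1],-yv[0]]);C=(cl+cr)/2+82.5*xv;print("C",C,np.degrees(np.arctan2(xv[1],xv[0])))
ax=[C-35*xv+k*yv for k in(-85,85)]
for n,a in zip("BR",ax):
    print(n,a,proj("wrist",[[a[0]/1e3,a[1]/1e3,.092]],o))
# white lines on bars, masks near axis
w=cv2.inRange(hsv,(0,0,150),(180,90,255))
for n,a in zip("BR",ax):
    P=proj("wrist",[[a[0]/1e3,a[1]/1e3,.092]],o)[0];k,lab,st,ce=cv2.connectedComponentsWithStats(w)
    for i in range(1,k):
        if 15<st[i,4]<400 and np.hypot(*(ce[i]-P))<35:
            vu=np.argwhere(lab==i)[:,::-1];d,c=fit(ray("wrist",vu,.092,o));d*=np.sign(d[0]);print(n,"line",st[i],c,np.degrees(np.arctan2(d[1],d[0])))
rd=cv2.inRange(hsv,(0,120,90),(8,255,255))|cv2.inRange(hsv,(172,120,90),(180,255,255))
k,lab,st,ce=cv2.connectedComponentsWithStats(rd)
for i in range(1,k):
    if st[i,4]>8:print("red",st[i],ce[i],ray("wrist",ce[i],.042,o)*1e3,ray("wrist",ce[i],.055,o)*1e3)
E
```

```text
yaw [np.float32(-0.05184419), np.float32(-48.15212), np.float32(-0.1716156)]
[431.94952 177.60329] [431.55057   44.407955] 133.19592
C [514.2497   110.758514] -0.17161594
B [478.99524   25.863731] [[313.74117455 135.72379188]]
R [479.50446 195.86298] [[112.82262055 135.73653012]]
R line [110 101   9   9  24] [504.48572 190.50925] -31.214478
R line [ 77 102  27  19  77] [498.77457 212.37065] 54.993084
R line [ 79 119  43  41 358] [475.55252 206.26413] 48.834988
R line [ 76 148  14  12  48] [464.37537 223.76086] -55.716988
R line [ 91 149  20  16 102] [461.853   209.02324] 80.39121
red [373  92   3  14  32] [373.75  98.  ] [[508.88671681 -35.02972364  42.        ]] [[509.01509849 -31.80032283  55.        ]]
red [384 105   9  11  46] [388.04347826 110.2826087 ] [[497.45231371 -49.72808686  42.        ]] [[498.01435781 -45.94123432  55.        ]]
red [175 117  22  53 721] [184.3481276  143.85298197] [[465.69325628 150.61303453  42.        ]] [[467.45979786 146.80172785  55.        ]]
red [200 120  19  41 497] [209.06036217 141.71428571] [[467.73676683 125.81166806  42.        ]] [[469.42580601 122.94098072  55.        ]]
```

```bash
python3 - <<'E'
from h import *
import pickle
o=pickle.load(open("o1","rb"));im=cv2.imread("pics/w1.png")[:,:,::-1].copy()
hsv=cv2.cvtColor(im,cv2.COLOR_RGB2HSV)
def rep(n,m,z):
    c=max(cv2.findContours(m,0,1)[0],key=cv2.contourArea);h=cv2.convexHull(c)[:,0]
    w=(ray("wrist",h,z,o)[:,:2]*1000).astype(np.float32)
    print(n,"enc",cv2.minEnclosingCircle(w),"ell",cv2.fitEllipse(w),"rect",cv2.minAreaRect(w))
def roi(m,x0,x1,y0,y1):
    q=np.zeros_like(m);q[y0:y1,x0:x1]=m[y0:y1,x0:x1];return q
close=lambda m:cv2.morphologyEx(m,cv2.MORPH_CLOSE,np.ones((3,3)))
rep("dial",close(roi(cv2.inRange(hsv,(0,0,90),(180,60,255)),320,420,85,185)),.042)
rep("yellow",close(roi(cv2.inRange(hsv,(15,120,90),(32,255,255)),155,240,95,178)),.045)
blk=roi(cv2.inRange(hsv,(0,0,0),(180,255,60)),345,410,108,172);rep("black",blk,.07)
w=cv2.inRange(hsv,(0,0,140),(180,110,255))
for n,b in(("B",(380,404,113,146)),("R",(176,200,114,165))):
    m=roi(w,*b);k,lab,st,ce=cv2.connectedComponentsWithStats(m)
    for i in range(1,k):
        if st[i,4]<15:continue
        vu=np.argwhere(lab==i)[:,::-1];p=ray("wrist",vu,.0925,o)[:,:2]*1000;c=p.mean(0);d=np.linalg.svd(p-c)[2][0];d*=np.sign(d[0])
        t=(p-c)@d;print(n,st[i],c,np.degrees(np.arctan2(d[1],d[0])),c+d*t.min(),c+d*t.max())
c=[im[80:190,320:430],im[80:190,150:260]]
cv2.imwrite("pics/c1.png",cv2.resize(np.hstack(c),None,fx=3.6,fy=3.6,interpolation=0)[:,:,::-1])
E
```

```text
dial enc ((469.51416015625, -40.778011322021484), 50.799095153808594) ell ((470.907958984375, -37.11756134033203), (87.3136215209961, 96.03953552246094), 154.425048828125) rect ((472.4401550292969, -35.3314208984375), (87.96798706054688, 89.56078338623047), 21.504606246948242)
yellow enc ((472.9798583984375, 137.91946411132812), 35.320274353027344) ell ((472.9669494628906, 137.84129333496094), (66.17523193359375, 71.0709228515625), 144.12652587890625) rect ((473.5601501464844, 137.45289611816406), (70.48150634765625, 64.65453338623047), 57.08999252319336)
black enc ((471.8836975097656, -35.391563415527344), 25.511926651000977) ell ((472.8250732421875, -33.486236572265625), (44.97792053222656, 49.14606475830078), 75.94620513916016) rect ((475.25921630859375, -31.24090576171875), (39.814117431640625, 48.12790298461914), 57.65283203125)
B [385 113  19  33 314] [483.91409945 -43.54233893] 2.8215137268479538 [470.71946519 -44.19263054] [497.75166575 -42.8603607 ]
R [184 117   8  27 124] [484.20869797 132.30025181] -13.55293560116447 [473.02655198 134.99577662] [494.89823137 129.72347427]
```

View pics/c1.png

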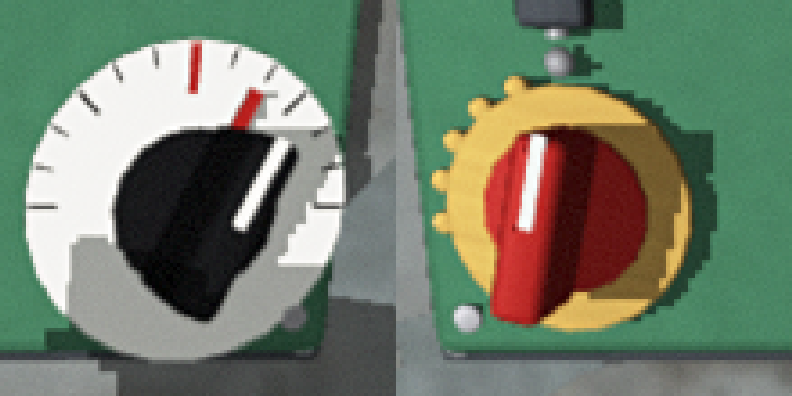

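Crop: black bar's line (386.7,143.3)→(399.2,118.9), i.e. about 27° clockwise; red bar about 13.5° clockwise. Axes come out near (472,-34.7) and (472.5,135.5) mm. Going to the black knob.

Call:
apply_moves(
  deltas=[
    {"fingers": 50,"delta_pos": [10,21,0],"angular": [0,0,7]},
    {"fingers": 50,"delta_pos": [20,43,0],"angular": [0,0,14]},
    {"fingers": 50,"delta_pos": [30,65,0],"angular": [0,0,21]},
    {"fingers": 50,"delta_pos": [40,86,10],"angular": [0,0,27]},
    {"fingers": 50,"delta_pos": [40,86,40],"angular": [0,0,27]},
    {"fingers": 50,"delta_pos": [40,86,75],"angular": [0,0,27]},
    {"fingers": 50,"delta_pos": [40,86,105],"angular": [0,0,27]},
    {"fingers": 50,"delta_pos": [40,86,130],"angular": [0,0,27]},
    {"fingers": 50,"delta_pos": [40,86,150],"angular": [0,0,27]},
    {"fingers": 50,"delta_pos": [40,86,157],"angular": [0,0,27]},
  ],
)

```text
clock: 3.15
tool_pos: [0.468, -0.0392, 0.0676]
orientation: [179.9, 0.2, -27.8]
force: [-0.1, 0.0, -0.8]
opening: 0.0503
gripper_force: 0.0
```

Call:
apply_moves(
  deltas=[
    {"fingers": 0,"delta_pos": [0,0,0],"angular": [0,0,0]},
    {"fingers": 0,"delta_pos": [0,0,0],"angular": [0,0,0]},
    {"fingers": 0,"delta_pos": [0,0,0],"angular": [0,0,0]},
    {"fingers": 0,"delta_pos": [0,0,0],"angular": [0,0,0]},
    {"fingers": 0,"delta_pos": [0,0,0],"angular": [0,0,0]},
    {"fingers": 0,"delta_pos": [0,0,0],"angular": [0,0,0]},
    {"fingers": 0,"delta_pos": [0,0,0],"angular": [0,0,0]},
    {"fingers": 0,"delta_pos": [0,0,0],"angular": [0,0,0]},
  ],
)

```text
clock: 3.95
tool_pos: [0.473, -0.0348, 0.0706]
orientation: [-179.6, -0.2, -27.6]
force: [2.8, 19.5, -2.7]
opening: 0.0129
gripper_force: 30.0
```

Call:
apply_moves(
  deltas=[
    {"fingers": 0,"delta_pos": [0,-1,0],"angular": [0,0,-3]},
    {"fingers": 0,"delta_pos": [0,-1,0],"angular": [0,0,-7]},
    {"fingers": 0,"delta_pos": [0,-1,0],"angular": [0,0,-11]},
    {"fingers": 0,"delta_pos": [0,-1,0],"angular": [0,0,-15]},
    {"fingers": 0,"delta_pos": [0,-1,0],"angular": [0,0,-19]},
    {"fingers": 0,"delta_pos": [0,-1,0],"angular": [0,0,-22]},
    {"fingers": 0,"delta_pos": [0,-1,0],"angular": [0,0,-25]},
    {"fingers": 0,"delta_pos": [0,-1,0],"angular": [0,0,-27.4]},
    {"fingers": 0,"delta_pos": [0,-1,0],"angular": [0,0,-27.4]},
    {"fingers": 0,"delta_pos": [0,-1,0],"angular": [0,0,-27.4]},
  ],
)

```text
clock: 4.95
tool_pos: [0.473, -0.0347, 0.0706]
orientation: [-179.8, -0.3, -0.2]
force: [1.6, 14.9, -1.4]
opening: 0.0127
gripper_force: 30.0
```

```bash
python3 - <<'E'
from h import *
o=ctrl.get_obs();print(o["tool_pos"],o["orientation"],o["force"],o["moment"],o["joint_pos"])
E
```

```text
[ 0.47297321 -0.03471131  0.07055118] [-179.77167152   -0.33189857   -0.21717434] [ 1.59538554 14.93730585 -1.38507412] [ 5.3055257  -0.53238644  0.09587186] [ 19.56875876  11.18687417 -35.99197721  -0.15191701 -42.43165438
  70.32650718]
```

Call:
apply_moves(
  deltas=[
    {"fingers": 0,"delta_pos": [0,-3,0],"angular": [0,0,0]},
    {"fingers": 0,"delta_pos": [0,-3,0],"angular": [0,0,0]},
    {"fingers": 20,"delta_pos": [0,-3,0],"angular": [0,0,0]},
    {"fingers": 40,"delta_pos": [0,-3,0],"angular": [0,0,0]},
    {"fingers": 50,"delta_pos": [0,-3,0],"angular": [0,0,0]},
    {"fingers": 50,"delta_pos": [0,-3,0],"angular": [0,0,0]},
    {"fingers": 50,"delta_pos": [0,-3,-20],"angular": [0,0,0]},
    {"fingers": 50,"delta_pos": [0,-3,-60],"angular": [0,0,0]},
    {"fingers": 50,"delta_pos": [0,-3,-100],"angular": [0,0,0]},
    {"fingers": 50,"delta_pos": [0,-3,-130],"angular": [0,0,0]},
  ],
)

```text
clock: 5.95
tool_pos: [0.4706, -0.0345, 0.2021]
orientation: [-180.0, -0.1, -0.2]
force: [0.7, 0.1, 0.9]
opening: 0.0499
gripper_force: 0.0
```

Call:
apply_moves(
  deltas=[
    {"fingers": 50,"delta_pos": [-13,-28,0],"angular": [0,0,0]},
    {"fingers": 50,"delta_pos": [-26,-56,0],"angular": [0,0,0]},
    {"fingers": 50,"delta_pos": [-40,-86,-25],"angular": [0,0,0]},
    {"fingers": 50,"delta_pos": [-40,-86,-25],"angular": [0,0,0]},
    {"fingers": 50,"delta_pos": [-40,-86,-25],"angular": [0,0,0]},
  ],
)

```text
clock: 6.45
tool_pos: [0.4305, 0.0524, 0.2251]
orientation: [-179.9, -0.1, -0.1]
force: [0.2, 0.9, 0.5]
opening: 0.0502
gripper_force: 0.0
```

```bash
python3 - <<'E'
from h import *
import pickle
o=ctrl.get_obs();im=ctrl.snapshot("wrist");cv2.imwrite("pics/w2.png",im[:,:,::-1]);pickle.dump(o,open("o2","wb"))
print(o["tool_pos"],o["orientation"],o["joint_pos"])
print(proj("wrist",[[.472,-.0347,.092],[.4725,.1355,.092]],o))
b=proj("wrist",[[.472,-.0347,.092],[.4725,.1355,.092]],o).astype(int)-[55,55]
c=[im[max(v,0):max(v,0)+110,u:u+110] for u,v in b];print(b)
cv2.imwrite("pics/c2.png",cv2.resize(np.hstack(c),None,fx=3.6,fy=3.6,interpolation=0)[:,:,::-1])
E
```

```text
[0.43050087 0.05244659 0.22505657] [-1.79941516e+02 -6.71356198e-02 -1.21991090e-01] [ 3.31822811e+01 -2.99981093e+00 -2.80697093e+01 -1.32752288e-02
 -6.48418798e+01  5.67013964e+01]
[[387.14766815 142.70318961]
 [186.20946009 142.46341396]]
[[332  87]
 [131  87]]
```

View pics/c2.png

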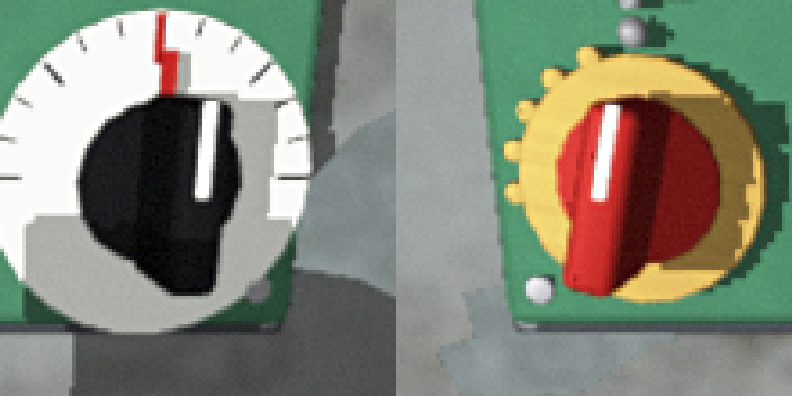

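Crop: the pointer (170,75) meets the zero line (161,35), offset only by height parallax; bar line (204,200)→(211,102). Check numerically with perspective.

```bash
python3 - <<'E'
from h import *
import pickle
o=pickle.load(open("o2","rb"))
z=lambda x,y,u0:[u0+x/3.6-.5+.14,87+y/3.6-.5+.14]
def ang(a,b,h,u0):
    p=ray("wrist",[z(*a,u0),z(*b,u0)],h,o)*1e3;d=p[1]-p[0];print(p[:,:2].round(1).tolist(),np.degrees(np.arctan2(d[1],d[0])))
ang((204,200),(211,102),.0925,332)
ang((8,178),(290,178),.042,332);ang((161,12),(162,45),.042,332)
ang((149,178),(161,35),.042,332)
ang((599-396,200),(611-396,106),.0925,131)
ang((581-396,280),(622-396,110),.0925,131)
E
```

```text
[[472.5, -35.5], [494.8, -35.1]] 0.9457403829407155
[[471.9, 3.6], [471.8, -73.6]] -90.10177986039545
[[515.1, -34.9], [506.8, -35.8]] -173.73390172727167
[[471.9, -35.0], [509.3, -35.4]] -0.5629443558542584
[[472.8, 134.6], [494.2, 130.0]] -12.17952267079094
[[453.8, 140.6], [493.3, 127.6]] -18.258766328534332
```

Call:
apply_moves(
  deltas=[
    {"fingers": 50,"delta_pos": [14,-28,0],"angular": [0,0,6]},
    {"fingers": 50,"delta_pos": [28,-56,0],"angular": [0,0,13]},
    {"fingers": 50,"delta_pos": [41.5,-82.5,0],"angular": [0,0,13]},
    {"fingers": 50,"delta_pos": [41.5,-82.5,30],"angular": [0,0,13]},
    {"fingers": 50,"delta_pos": [41.5,-82.5,70],"angular": [0,0,13]},
    {"fingers": 50,"delta_pos": [41.5,-82.5,105],"angular": [0,0,13]},
    {"fingers": 50,"delta_pos": [41.5,-82.5,135],"angular": [0,0,13]},
    {"fingers": 50,"delta_pos": [41.5,-82.5,152],"angular": [0,0,13]},
    {"fingers": 50,"delta_pos": [41.5,-82.5,160],"angular": [0,0,13]},
    {"fingers": 50,"delta_pos": [41.5,-82.5,160],"angular": [0,0,13]},
  ],
)

```text
clock: 7.5
tool_pos: [0.4719, 0.1328, 0.0632]
orientation: [179.9, 0.1, -13.3]
force: [0.1, -1.1, 0.6]
opening: 0.0502
gripper_force: 0.0
```

Call:
apply_moves(
  deltas=[
    {"fingers": 0,"delta_pos": [0,0,0],"angular": [0,0,0]},
    {"fingers": 0,"delta_pos": [0,0,0],"angular": [0,0,0]},
    {"fingers": 0,"delta_pos": [0,0,0],"angular": [0,0,0]},
    {"fingers": 0,"delta_pos": [0,0,0],"angular": [0,0,0]},
    {"fingers": 0,"delta_pos": [0,0,0],"angular": [0,0,0]},
    {"fingers": 0,"delta_pos": [0,0,0],"angular": [0,0,0]},
    {"fingers": 0,"delta_pos": [0,0,0],"angular": [0,0,0]},
    {"fingers": 0,"delta_pos": [0,0,0],"angular": [0,0,0]},
  ],
)

```text
clock: 8.3
tool_pos: [0.4731, 0.1355, 0.0651]
orientation: [-179.8, -0.1, -13.2]
force: [-1.6, 6.4, 1.4]
opening: 0.0126
gripper_force: 30.0
```

```bash
cat > s.py <<'E'
from h import *
o=ctrl.get_obs();print(o["clock"],(o["tool_pos"]*1e3).round(1),o["orientation"].round(2),o["force"].round(1),o["moment"].round(3),o["joint_pos"].round(1),o["opening"])
E
python3 s.py
```

```text
8.3 [473.1 135.5  65.1] [-1.7985e+02 -6.0000e-02 -1.3220e+01] [-1.6  6.4  1.4] [ 2.223  0.919 -0.071] [ 38.9  13.3 -34.1  -0.1 -42.5  37.9] 0.012610666329592747
```

Call:
apply_moves(
  deltas=[
    {"fingers": 0,"delta_pos": [0,-1.5,0],"angular": [0,0,3]},
    {"fingers": 0,"delta_pos": [0,-1.5,0],"angular": [0,0,6]},
    {"fingers": 0,"delta_pos": [0,-1.5,0],"angular": [0,0,9]},
    {"fingers": 0,"delta_pos": [0,-1.5,0],"angular": [0,0,12]},
    {"fingers": 0,"delta_pos": [0,-1.5,0],"angular": [0,0,14]},
    {"fingers": 0,"delta_pos": [0,-1.5,0],"angular": [0,0,16]},
  ],
)

```text
clock: 8.9
tool_pos: [0.473, 0.1358, 0.065]
orientation: [-180.0, -0.0, -29.3]
force: [-1.4, 1.2, 3.9]
opening: 0.0129
gripper_force: 30.0
```

```bash
python3 s.py
```

```text
8.9 [473.  135.8  65. ] [-1.7997e+02 -3.0000e-02 -2.9260e+01] [-1.4  1.2  3.9] [0.125 0.686 0.129] [ 39.   13.4 -34.    0.  -42.6  21.8] 0.01293124188256293
```

Call:
apply_moves(
  deltas=[
    {"fingers": 0,"delta_pos": [0,0,0],"angular": [0,0,1]},
    {"fingers": 0,"delta_pos": [0,0,0],"angular": [0,0,2]},
  ],
)

```text
clock: 9.1
tool_pos: [0.473, 0.1357, 0.065]
orientation: [-180.0, -0.0, -31.3]
force: [-2.9, 0.6, 7.3]
opening: 0.0129
gripper_force: 30.0
```

```bash
python3 s.py
```

```text
9.1 [473.  135.7  65. ] [-1.7996e+02 -2.0000e-02 -3.1250e+01] [-2.9  0.6  7.3] [0.245 1.25  0.05 ] [ 39.   13.4 -34.    0.  -42.6  19.8] 0.012852689968057883
```

Call:
apply_moves(
  deltas=[
    {"fingers": 0,"delta_pos": [0,0,0],"angular": [0,0,1]},
    {"fingers": 0,"delta_pos": [0,0,0],"angular": [0,0,2]},
    {"fingers": 0,"delta_pos": [0,0,0],"angular": [0,0,3]},
  ],
)

```text
clock: 9.4
tool_pos: [0.473, 0.1357, 0.065]
orientation: [-180.0, -0.0, -34.3]
force: [-3.8, 0.3, 6.4]
opening: 0.0129
gripper_force: 30.0
```

```bash
python3 s.py
```

```text
9.4 [473.  135.7  65. ] [-1.7996e+02 -1.0000e-02 -3.4270e+01] [-3.8  0.3  6.4] [ 0.158  1.264 -0.074] [ 38.9  13.4 -34.    0.  -42.6  16.8] 0.012912875242643134
```

Call:
apply_moves(
  deltas=[
    {"fingers": 0,"delta_pos": [0,0,0],"angular": [0,0,2]},
    {"fingers": 0,"delta_pos": [0,0,0],"angular": [0,0,4]},
    {"fingers": 0,"delta_pos": [0,0,0],"angular": [0,0,6]},
    {"fingers": 0,"delta_pos": [0,0,0],"angular": [0,0,8]},
    {"fingers": 0,"delta_pos": [0,0,0],"angular": [0,0,8]},
    {"fingers": 0,"delta_pos": [0,0,0],"angular": [0,0,8]},
  ],
)

```text
clock: 10.0
tool_pos: [0.4731, 0.1358, 0.065]
orientation: [-180.0, -0.0, -42.2]
force: [-1.7, 1.2, 6.1]
opening: 0.0129
gripper_force: 30.0
```

```bash
python3 s.py
```

```text
10.0 [473.1 135.8  65. ] [-1.7995e+02 -1.0000e-02 -4.2230e+01] [-1.7  1.2  6.1] [ 0.307  0.843 -0.082] [ 39.   13.4 -34.    0.  -42.6   8.8] 0.012893409063488216
```

Call:
apply_moves(
  deltas=[
    {"fingers": 0,"delta_pos": [0,0,0],"angular": [0,0,2]},
    {"fingers": 0,"delta_pos": [0,0,0],"angular": [0,0,4]},
    {"fingers": 0,"delta_pos": [0,0,0],"angular": [0,0,4]},
  ],
)

```text
clock: 10.3
tool_pos: [0.4731, 0.1359, 0.065]
orientation: [-180.0, -0.0, -46.2]
force: [-2.0, 1.8, 4.7]
opening: 0.013
gripper_force: 30.1
```

```bash
python3 s.py
```

```text
10.3 [473.1 135.9  65. ] [-1.7995e+02 -1.0000e-02 -4.6240e+01] [-2.   1.8  4.7] [0.47  1.002 0.48 ] [ 39.   13.4 -34.    0.  -42.6   4.8] 0.01295920299035368
```

Call:
apply_moves(
  deltas=[
    {"fingers": 0,"delta_pos": [0,0,0],"angular": [0,0,2]},
    {"fingers": 0,"delta_pos": [0,0,0],"angular": [0,0,3]},
    {"fingers": 0,"delta_pos": [0,0,0],"angular": [0,0,3]},
  ],
)

```text
clock: 10.6
tool_pos: [0.4731, 0.1358, 0.065]
orientation: [-180.0, -0.0, -49.3]
force: [-2.4, 1.2, 4.1]
opening: 0.013
gripper_force: 30.0
```

```bash
python3 s.py
```

```text
10.6 [473.1 135.8  65. ] [-179.95   -0.    -49.25] [-2.4  1.2  4.1] [0.164 0.779 0.075] [ 39.   13.4 -34.    0.  -42.6   1.8] 0.01295474875348664
```

Call:
apply_moves(
  deltas=[
    {"fingers": 0,"delta_pos": [0,0,0],"angular": [0,0,2]},
    {"fingers": 0,"delta_pos": [0,0,0],"angular": [0,0,4]},
    {"fingers": 0,"delta_pos": [0,0,0],"angular": [0,0,5]},
    {"fingers": 0,"delta_pos": [0,0,0],"angular": [0,0,5]},
  ],
)

```text
clock: 11.0
tool_pos: [0.4731, 0.1358, 0.065]
orientation: [-179.9, 0.0, -54.3]
force: [-3.0, 2.0, 3.6]
opening: 0.0127
gripper_force: 30.0
```

```bash
python3 s.py
```

```text
11.0 [473.1 135.8  65. ] [-1.7995e+02  1.0000e-02 -5.4280e+01] [-3.   2.   3.6] [ 0.212  0.61  -0.056] [ 39.   13.4 -34.   -0.  -42.6  -3.2] 0.012670951348569432
```

Call:
apply_moves(
  deltas=[
    {"fingers": 0,"delta_pos": [0,0,0],"angular": [0,0,2]},
    {"fingers": 0,"delta_pos": [0,0,0],"angular": [0,0,4]},
    {"fingers": 0,"delta_pos": [0,0,0],"angular": [0,0,6]},
    {"fingers": 0,"delta_pos": [0,0,0],"angular": [0,0,7]},
    {"fingers": 0,"delta_pos": [0,0,0],"angular": [0,0,7]},
  ],
)

```text
clock: 11.5
tool_pos: [0.4731, 0.1358, 0.065]
orientation: [-179.9, 0.0, -61.3]
force: [-1.4, 1.7, 6.0]
opening: 0.0126
gripper_force: 30.0
```

```bash
python3 s.py
```

```text
11.5 [473.1 135.8  65. ] [-1.7995e+02  1.0000e-02 -6.1270e+01] [-1.4  1.7  6. ] [ 0.306  0.79  -0.06 ] [ 38.9  13.4 -34.    0.  -42.6 -10.2] 0.012556164375368214
```

The feel matches: resistance before each ridge, pull-on after it. Second stop reached; on to the third.

Call:
apply_moves(
  deltas=[
    {"fingers": 0,"delta_pos": [0,0,0],"angular": [0,0,2]},
    {"fingers": 0,"delta_pos": [0,0,0],"angular": [0,0,4]},
    {"fingers": 0,"delta_pos": [0,0,0],"angular": [0,0,4]},
  ],
)

```text
clock: 11.8
tool_pos: [0.4731, 0.1358, 0.065]
orientation: [-180.0, 0.0, -65.3]
force: [-3.8, 1.1, 7.6]
opening: 0.0131
gripper_force: 30.0
```

```bash
python3 s.py
```

```text
11.8 [473.1 135.8  65. ] [-1.7995e+02  1.0000e-02 -6.5270e+01] [-3.8  1.1  7.6] [0.334 1.277 0.134] [ 39.   13.4 -34.    0.  -42.6 -14.2] 0.013138645360972393
```

Call:
apply_moves(
  deltas=[
    {"fingers": 0,"delta_pos": [0,0,0],"angular": [0,0,2]},
    {"fingers": 0,"delta_pos": [0,0,0],"angular": [0,0,4]},
    {"fingers": 0,"delta_pos": [0,0,0],"angular": [0,0,6]},
    {"fingers": 0,"delta_pos": [0,0,0],"angular": [0,0,8]},
    {"fingers": 0,"delta_pos": [0,0,0],"angular": [0,0,8]},
  ],
)

```text
clock: 12.3
tool_pos: [0.4731, 0.1358, 0.065]
orientation: [-179.9, 0.0, -73.3]
force: [-0.8, 2.2, 4.5]
opening: 0.0126
gripper_force: 30.0
```

```bash
python3 s.py
```

```text
12.3 [473.1 135.8  65. ] [-1.7994e+02  2.0000e-02 -7.3300e+01] [-0.8  2.2  4.5] [ 0.476  0.324 -0.09 ] [ 39.   13.4 -34.   -0.  -42.6 -22.3] 0.012601700543952363
```

Call:
apply_moves(
  deltas=[
    {"fingers": 0,"delta_pos": [0,0,0],"angular": [0,0,2]},
    {"fingers": 0,"delta_pos": [0,0,0],"angular": [0,0,4]},
    {"fingers": 0,"delta_pos": [0,0,0],"angular": [0,0,6]},
    {"fingers": 0,"delta_pos": [0,0,0],"angular": [0,0,6.7]},
    {"fingers": 0,"delta_pos": [0,0,0],"angular": [0,0,6.7]},
    {"fingers": 0,"delta_pos": [0,0,0],"angular": [0,0,6.7]},
    {"fingers": 0,"delta_pos": [0,0,0],"angular": [0,0,6.7]},
  ],
)

```text
clock: 13.0
tool_pos: [0.4732, 0.1359, 0.065]
orientation: [-179.9, 0.0, -79.9]
force: [-0.4, 1.2, 5.9]
opening: 0.0128
gripper_force: 30.0
```

```bash
python3 s.py; python3 - <<'E'
from h import *
im=ctrl.snapshot("wrist");cv2.imwrite("pics/w3.png",im[:,:,::-1])
E
```

```text
13.0 [473.2 135.9  65. ] [-1.7995e+02  3.0000e-02 -7.9930e+01] [-0.4  1.2  5.9] [ 0.389  0.701 -0.058] [ 39.   13.4 -34.    0.  -42.6 -28.9] 0.012781259402662863
```

View pics/w3.png

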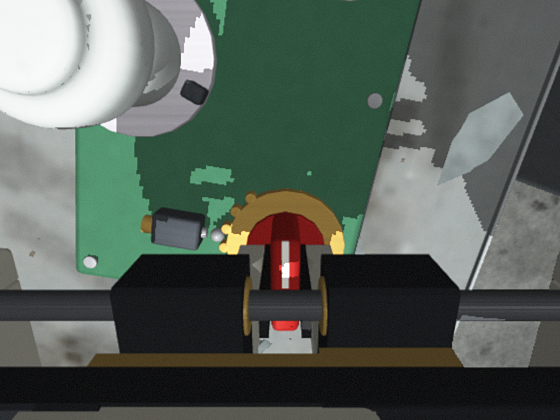

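The bar at (285,290) sits square in the pads at yaw -79.9°, matching the third stop at 80.2°, and the index ball at (217,236) sits at the notches. Handing in.

```bash
python3 -c "
from plant import ctrl
print(ctrl.close_job())"
```

```text
the job is handed in; nothing more can be done
None
```

I handed the job in at about 13 s; no verdict came back. By camera the black pointer was about 0.5–1° from the zero line, and the red knob is at its third stop by feel and wrist angle (79.9° against 80.2°), still gripped at 30 N.

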